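Change the cartridge filter on an upturned wet/dry vac head

ROBOT

A 6-joint arm with a two-finger parallel gripper is mounted at the origin on the work surface. World frame = base frame: x ahead of the robot, y to its left, z up, the work surface at z = 0. Lengths are in m, angles in rad, forces in N, time in s.
With the tool pointing down it reaches from about 0.325 to 1 m from the base axis. Payload 5.1 kg.
Tool frame: the origin (TCP) lies between the finger pads; the fingertips stand 19 mm ahead of it and the grasp point (between the pads) is the TCP; z points along the fingers, y is the direction in which the jaws open and shut (so a half turn about z gives the same grasp; the last joint's range is limited). The gripper opens to 85 mm and grips with 20 to 120 N. Pads are 22 mm wide; open, the fingers measure 114 mm over their backs; the gripper's body (76 mm by 85 mm) begins 54 mm behind the grasp point. The pads swing forward as they close: fully open they stand 13 mm farther back than shut.
Start: joints at [1.062, 0.124, 1.65, -0, 1.367, -0.083], TCP at [0.269, 0.592, 0.25] pointing down, gripper open.
Joint ranges: [-2.61, 2.61], [-1.02, 2.33], [0.03, 2.71], [-1.35, 4.49], [0.32, 2.68], [-2.91, 2.91]. Speed limits (rad/s): [2.57, 2.57, 3.14, 3.14, 3.14, 3.14].

INTERFACE

Orientations are given as a 3x3 rotation matrix whose columns are the frame's x, y, z axes.
In Python, from cell import * gives the robot as it stands.
- The arm moves only by the shell command python3 -m pendant 'ROWS' [OPENING] [FORCE]. ROWS is a JSON object of lists of equal length, an entry for each row: "translation": the shift along the tool's x, y, z in cm, a list of three; "rotation": the turn, a rotation vector about the tool's x, y, z in rad, a list of three. A call has 1 to 10 rows; each row is the pose to reach, as a shift and turn from the pose commanded when the call began, along the tool's axes at that moment; what a row does not reach only later rows make up. A row lasts 1/10 s, in which the tool goes at most 50 mm and 8.59 degrees, less where a joint would pass 70% of its speed; a pose out of reach is approached as far as the arm can. A call with a gripper value outside its range is refused whole. OPENING is the closure, from 0 (fully open) to 1 (shut), set as the call begins (- or left out, the last holds). The fingers move at their own pace and stop on an object; FORCE is the grip in N (left out, the last holds). Time passes only in rows, so rows that repeat a pose let the fingers close. It gives the time, the measured TCP pose, the force and the opening at its end, in the units of the state.
- get_obs(): the state, without advancing time (a new reading comes with each control period).
- read_camera(name): name is "side" or "top" or "wrist"; returns (picture, depth): 480x640x3 uint8, blue, green, red; 480x640 float32, m along the optical axis (not along the pixel's ray), 0 where there is no reading.
- get_calibration(name): a dict with "mtx" (3x3 intrinsics, pixels), "distortion" ([k1, k2, p1, p2, k3] as OpenCV has them; the pictures are not rectified), "R" (3x3) and "t" (3): a world point X has camera coordinates R X + t; the wrist camera has in their place "T_tool_cam" (4x4, takes a point from camera to tool coordinates, whose origin is the TCP and whose axes are the flange's). Camera axes: x right, y down, z forward; pixel columns grow to the right and rows downward; lengths in m; the calibration is good to about 2 mm. A picture is of the moment at which its call begins: read the wrist's pose just before it. get_calibration takes no time and is no camera call.
- job_done(): hands the job in, once; it reports no verdict.
Trained networks look in the newest picture that a camera, given by its name, has taken for a name from the list of things; names that differ only in an ending like _2 or _b are one class to them, and where a whole thing is asked for, a point or a joint stands for the part that bears it (a point fixed in the world has none). Each returns a list of dicts, best first, with "confidence" (0 to 1); they miss things now and then, are a little off and sometimes report something else, mostly with a low value. They report only what shows in the picture. A call takes as long as a camera call. They do not tell look-alikes from the thing itself.
- look_for(target, camera): "extent" ([left, top, width, height] in pixels, round what is visible of it).
The state is a dict: "time": time; "qpos": joint angles; "joint_velocities": joint speeds; "joint_efforts": joint torques, N m; "tcp_pos": TCP position; "ee_rot": TCP orientation; "force": force on the tool from outside, world axes, zero at the start; "moment": the same for the moment, N m; "gripper_width": finger opening in m.
Only numpy, scipy, OpenCV 4.12 (cv2) and the standard library are available. Lean on these libraries where they do the work, as an engineer would, in place of code of your own. Each camera call takes 0.05 s, during which the arm holds its last target.

TASK

The dirty cartridge filter on this upturned vacuum head is due for a change: press it down against its seal, turn it a quarter turn anticlockwise to unlock it, lift it off and stand it upright in the open waste carton. Then fit the new white cartridge from the blue tray: lugs into the slots, push it down against the seal, turn it a quarter turn clockwise until it is locked, and let go. Leave the other things on the bench where they are.

Things in the scene. Friction and masses are not known exactly. Their poses are not given: they have to be found in the camera images.
- vac_head: Power head of a compact wet/dry vacuum, upside down, heavy: it does not move. Round orange and dark housing, 250 mm across (272 mm over two latches along its y axis), flat dark top plate 90 mm above the bench, on it a light grey bayonet collar. Origin: on its axis at bench level; z up; x = the LOCKED direction of a cartridge's x axis, shown by two red marks on the plate beside the collar.
- collar_top (a point): Centre of the collar's top, 110 mm above the bench. Collar 114 mm in outer diameter, 20 mm tall; bore 77 mm between its lips (the cartridge's spigot is 72 mm); two opposite open slots for the lugs. A cartridge's lugs go straight down through the slots, then turn 80 degrees (1.40 rad) CLOCKWISE seen from above, under the lips, to a dead stop at the locked direction. Unlocking is the reverse.
- slot (a point): Middle of one entry slot at the collar's top, 43 mm from the axis, 80 degrees (1.40 rad) anticlockwise (from above) of the head's x axis; the other slot lies opposite. A white mark on the plate stands outside each slot. Either lug fits either slot, with about 5 degrees of play each way; solid stops prevent turning the wrong way.
- socket (a point): Centre of the socket's floor, on the head's axis, 90 mm above the bench, axes as the head's. Heights of a cartridge's origin above it: 9 mm resting on the seal in the slots (too high to turn); 1 to 4 mm pressed, free to turn under the lips (aim for 2.5; at 1 mm its lower cap meets the collar hard); 7 mm locked, where the lugs have risen into notches 2.5 mm deep that hold it against turning back.
- seal (a joint): Springy rubber seal under the cartridge (m): 0 as a locked cartridge holds it, +0.002 when free, negative when pressed deeper. To turn a cartridge, press it down with 8 to 15 N: a locked one by 4.5 mm, a resting one by 6.5 mm. Let go at the locked end, the seal lifts it 4 to 5 mm into the notches; at the slots it lifts it to the resting height, and it pulls straight off (20 mm clears the collar).
- old_filter: Dirty brown pleated cartridge filter, 0.2 to 0.33 kg, at first locked in the vac head. Origin: centre of its underside; z up its axis; x along lugs and grip bar. Upwards: spigot of 72 mm diameter 0 to 18 mm; black cap of 104 mm diameter 18 to 26; pleats to 96; black cap of 104 mm diameter to 104; pale grey grip bar 72 mm long (x), 18 mm thick (y), to 132 mm.
- old_filter_grip (a point): Point on the axis of the old cartridge, inside its grip bar, 122 mm above its origin (18 mm above the upper cap, 10 mm below the bar's top).
- old_filter_lug (a point): Tip of one of the old cartridge's two opposite lugs, on its +x side, 46 mm from its axis and 5 mm above its origin. Each lug is 16 mm wide and 6 mm thick (2 to 8 mm above the origin).
- new_filter: New cartridge with clean white pleats, 0.17 to 0.29 kg, otherwise the same as the old one in every size and axis; stands upright on its spigot on the blue tray, with any yaw.
- new_filter_grip (a point): Point on the axis of the new cartridge, inside its grip bar, 122 mm above its origin.
- new_filter_lug (a point): Tip of one of the new cartridge's two opposite lugs, on its +x side, 46 mm from its axis and 5 mm above its origin.
- carton: Open cardboard waste carton, 220 mm (x) by 240 mm (y) outside, 100 mm high, walls and floor 5 mm thick, empty, does not move. Origin: centre of its underside. It stands to the left or to the right of the vac head.
- carton_floor (a point): Centre of the carton's inner floor, 5 mm above the bench; axes as the carton's.
- tray: Shallow blue plastic parts tray, 290 mm (x) by 200 mm (y), rim 18 mm high, floor 4 mm thick, does not move; on the side of the vac head opposite the carton. Origin: centre of its underside. The new cartridge and the foam sleeve stand on it.
- foam_sleeve: Bystander: dark grey foam sleeve, a tube 80 mm in diameter and 70 mm high, standing on the tray. Origin: centre of its underside.
- crevice_nozzle: Bystander: black crevice nozzle, 180 mm long and 36 mm high, lying behind the vac head. Origin: at bench level under its middle; x along it.
- floor_nozzle: Bystander: black and orange floor nozzle, 190 mm (y) by 60 mm, with a stub tube, about 100 mm high. Origin: centre of its underside.
- screw_jar: Bystander: amber jar with a steel cap, 66 mm in diameter, 75 mm high. Origin: centre of its underside.
- screwdriver: Bystander: orange screwdriver, 190 mm long, lying flat in front of the robot.
- dust_brush: Bystander: wooden dust brush, 200 mm long, 24 mm high, lying flat.
- torch: Bystander: yellow torch with a black head, 135 mm long, 52 mm high, lying flat.
Mind the look-alikes: they are no part of the job. Leave any turquoise look-alike of the old_filter alone.

How it is judged:
On the way, in this order (a step that is already met when the one before it is completed fails the run):
1. the old cartridge is unlocked and lifted off the vac head (z of old_filter in the frame of socket above 0.024 m), for 0.1 s.
2. the old cartridge stands upright on the carton's floor (x of old_filter in the frame of carton_floor between -0.105 and 0.105 m and y of old_filter in the frame of carton_floor between -0.115 and 0.115 m and z of old_filter in the frame of carton_floor below 0.008 m and angle between old_filter's own z axis and vertical below 0.15 rad), for 0.2 s.
3. the new cartridge is pushed down into the socket with its lugs in the slots (horizontal distance between new_filter and socket below 0.006 m and z of new_filter in the frame of socket below 0.012 m and angle between the x axis of new_filter and the x axis of vac_head, either way round above 1.1 rad), for 0.05 s.
4. the new cartridge is turned a quarter turn clockwise and locked in the notch (horizontal distance between new_filter and socket below 0.005 m and z of new_filter in the frame of socket between 0.0055 and 0.0085 m and angle between the x axis of new_filter and the x axis of vac_head, either way round below 0.12 rad), for 0.2 s.
At the end, for the whole second after the job is handed in: New cartridge in the socket: within 5 mm of its axis, within 0.12 rad of locked, risen into the notch (origin 5.5 to 8.5 mm above the socket floor), tilt under 0.06 rad. Old cartridge on the floor inside the carton, tilt under 0.15 rad. Both still (all of step 2 and all of step 4 and angle between new_filter's own z axis and vertical below 0.06 rad and linear speed of each of new_filter, old_filter below 0.02 m/s); the robot touches nothing.
It fails at once if the foam sleeve is shifted by more than 30 mm or tipped over (distance of foam_sleeve from where it was at the start of the episode above 0.03 m or angle between foam_sleeve's own z axis and vertical above 0.4 rad).
It fails at once if another bystander is shifted by more than 30 mm (distance of any of crevice_nozzle, floor_nozzle, screw_jar, screwdriver, dust_brush, torch from where it was at the start of the episode above 0.03 m).
It also fails if it takes over 61 s, if anything falls off the work surface, if the arm or the gripper's body presses on something with over 40 N, if the wrist force passes 120 N, or if a joint passes its speed limit or range.

## Working session

There is one attempt and no reset: what is moved stays moved. The work goes in short steps, Python scripts to look and compute and a shell command to move; the robot and the scene stay as the last step left them, time stands still between calls to the robot, and variables do not carry over. Pictures are saved under pics/ and viewed, and the job is handed in when it is done.

```bash
ls; mkdir -p pics; python3 - <<'E'
from cell import *
import cv2
o=get_obs(); print(o)
for n in ("side","top","wrist"):
    p,d=read_camera(n); cv2.imwrite(f"pics/{n}0.png",p)
    import numpy as np; np.save(f"pics/{n}0.npy",d)
    print(n,get_calibration(n))
E
```

```text
pics
{'time': 0.0, 'qpos': array([ 1.06238068e+00,  1.24516168e-01,  1.65166719e+00, -5.25651583e-06,
        1.36749880e+00, -8.25873723e-02]), 'joint_velocities': array([ 0.00022681,  0.00034587, -0.00084008,  0.00022222,  0.0017881 ,
        0.00059186]), 'joint_efforts': array([-2.32803453e-03, -4.23613250e+01, -3.65445578e+01, -3.22876504e-04,
        6.87187363e-03, -1.31198723e-05]), 'tcp_pos': array([0.26824161, 0.59144589, 0.24904984]), 'ee_rot': array([[-9.10697261e-01,  4.13073206e-01, -1.01266203e-03],
       [ 4.13074413e-01,  9.10695442e-01, -1.82772548e-03],
       [ 1.67242271e-04, -2.08280936e-03, -9.99997817e-01]]), 'force': array([0.29630775, 1.01143021, 0.27664213]), 'moment': array([-0.00591311,  0.03927533,  0.05614191]), 'gripper_width': 0.08535810612155682}
side {'mtx': array([[580.32836062,   0.        , 324.30027568],
       [  0.        , 580.32836062, 241.66498419],
       [  0.        ,   0.        ,   1.        ]]), 'distortion': array([-0.19120095,  0.        ,  0.        ,  0.        ,  0.        ]), 'R': array([[ 0.97248799, -0.23295051,  0.0010841 ],
[... 520 characters left out ...]
8724577,  0.00340501, -0.996181  ]]), 't': array([0.00587759, 0.54096994, 1.22573538])}
wrist {'mtx': array([[426.46926839,   0.        , 316.16542299],
       [  0.        , 426.46926839, 243.10322635],
       [  0.        ,   0.        ,   1.        ]]), 'distortion': array([-0.07971815,  0.        ,  0.        ,  0.        ,  0.        ]), 'T_tool_cam': array([[-6.08003114e-04, -9.60609193e-01, -2.77902157e-01,
         7.12175375e-02],
       [ 9.99999183e-01, -8.96539659e-04,  9.11189837e-04,
        -4.96694707e-04],
       [-1.12444764e-03, -2.77901376e-01,  9.60608953e-01,
        -1.25381854e-01],
       [ 0.00000000e+00,  0.00000000e+00,  0.00000000e+00,
         1.00000000e+00]])}
```

View pics/top0.png

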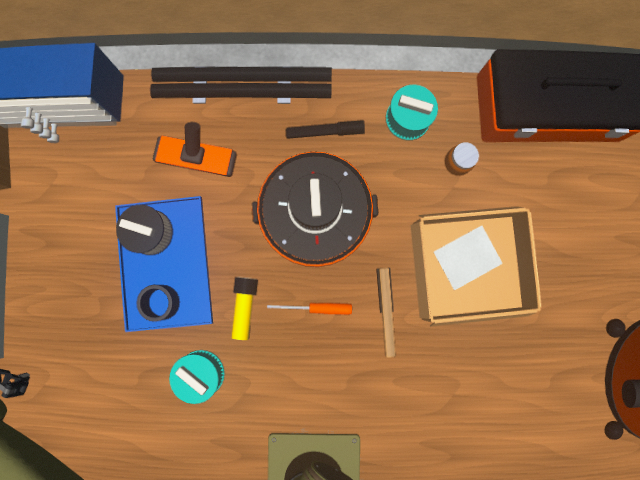

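View pics/side0.png

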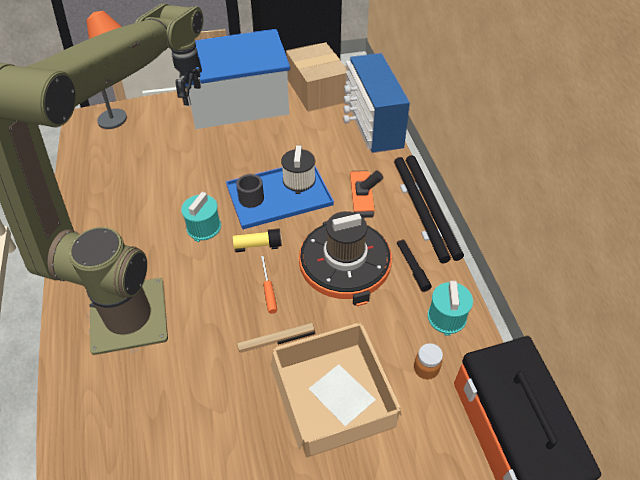

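The top view shows the vac head at (315,208) with the brown cartridge in it, its bar pointing roughly along image up/down. The new cartridge stands on the blue tray at (140,228), the carton is at (477,265), and the turquoise look-alikes are at (412,110) and (195,377). Next I'll measure these.

```bash
cat > h.py <<'E'
from cell import *
import numpy as np, cv2
def und(n,uv):
    c=get_calibration(n); return cv2.undistortPoints(np.asarray(uv,float).reshape(-1,1,2),c['mtx'],c['distortion']).reshape(-1,2)
def ext(n,obs=None):
    c=get_calibration(n)
    if 'R' in c: return c['R'].T, -c['R'].T@c['t']
    o=obs or get_obs(); T=c['T_tool_cam']; return o['ee_rot']@T[:3,:3], o['ee_rot']@T[:3,3]+o['tcp_pos']
def cloud(n,d,obs=None):
    v,u=np.mgrid[:480,:640]; xy=und(n,np.stack([u.ravel(),v.ravel()],1)); z=d.ravel()
    R,t=ext(n,obs); P=np.c_[xy*z[:,None],z]@R.T+t; P[z<=0]=np.nan; return P.reshape(480,640,3)
def onplane(n,uv,h,obs=None):
    R,t=ext(n,obs); xy=und(n,uv); r=np.c_[xy,np.ones(len(xy))]@R.T; return t+r*((h-t[2])/r[:,2])[:,None]
def rect(P2):
    r=cv2.minAreaRect(P2.astype(np.float32)*1000); b=cv2.boxPoints(r); e=[b[1]-b[0],b[2]-b[1]]; e=max(e,key=np.linalg.norm)
    return np.array(r[0])/1000, np.array(r[1]), np.arctan2(e[1],e[0])
E
python3 - <<'E'
from h import *
for n in ("top","side"):
    p=cv2.imread(f"pics/{n}0.png"); d=np.load(f"pics/{n}0.npy"); P=cloud(n,d)
    np.save(f"pics/{n}P.npy",P)
    hsv=cv2.cvtColor(p,cv2.COLOR_BGR2HSV)
    pale=(hsv[...,1]<60)&(hsv[...,2]>150)
    for nm,z,xr,yr in (("old",.229,(.35,.7),(-.15,.15)),("new",.136,(.35,.6),(.2,.55))):
        m=pale&(abs(P[...,2]-z)<.009)&(P[...,0]>xr[0])&(P[...,0]<xr[1])&(P[...,1]>yr[0])&(P[...,1]<yr[1])
        k,lab,st,ce=cv2.connectedComponentsWithStats(m.astype(np.uint8)); i=1+np.argmax(st[1:,4])
        m=lab==i; v,u=np.nonzero(m)
        W=onplane(n,np.c_[u,v],z); print(n,nm,st[i],np.nanmean(P[m],0),rect(W[:,:2]))
    if n=="top":
        # marks on plate
        for nm,m in (("white",pale),("red",((hsv[...,0]<8)|(hsv[...,0]>172))&(hsv[...,1]>150)&(hsv[...,2]>90))):
            m=m&(abs(P[...,2]-.09)<.008)
            k,lab,st,ce=cv2.connectedComponentsWithStats(m.astype(np.uint8))
            for i in range(1,k):
                if st[i,4]>3 and abs(ce[i][0]-315)<60 and abs(ce[i][1]-208)<60: print(nm,st[i],onplane("top",ce[i:i+1],.09))
for t in ("vac_head","carton","new_filter","old_filter","tray","foam_sleeve"):
    print(t,[(r['extent'],round(r['confidence'],2)) for r in look_for(t,"top")][:4])
E
```

```text
top old [310 179  11  37 336] [0.60030302 0.00663199 0.22958073] (array([0.60069373, 0.00670023]), array([69.37427521, 17.08115196]), np.float32(0.0706734))
top new [119 219  33  17 270] [0.54976723 0.37775972 0.1369205 ] (array([0.54976483, 0.37815765]), array([70.27796936, 17.05232048]), np.float32(1.2718507))
white [344 172   4   4  13] [[ 0.67525726 -0.05789919  0.09      ]]
white [279 176   4   4  12] [[0.6655369  0.08048212 0.09      ]]
white [278 202   9   4  28] [[0.60870452 0.0753338  0.09      ]]
white [343 209   9   4  28] [[ 0.59416989 -0.06173952  0.09      ]]
white [348 236   4   4  14] [[ 0.53742616 -0.06732492  0.09      ]]
white [282 240   4   4  14] [[0.52724416 0.07134743 0.09      ]]
red [312 172   2   2   4] [[0.67627595 0.01225765 0.09      ]]
red [315 236   4   8  21] [[0.53248839 0.00189013 0.09      ]]
side old [333 214  28  12 179] [0.6016017  0.00210955 0.22903492] (array([0.60154523, 0.00219098]), array([71.29221344, 20.60355568]), np.float32(0.07226162))
side new [294 146   8  16  92] [0.55131396 0.37267706 0.13548405] (array([0.55130566, 0.3726004 ]), array([68.44174957, 16.93447495]), np.float32(1.281022))
vac_head [([251.0, 150.9, 128.1, 115.9], 0.73)]
carton [([407.6, 208.1, 131.1, 117.9], 0.65)]
new_filter [([118.6, 203.3, 55.0, 51.7], 0.66), ([288.2, 173.3, 55.0, 63.0], 0.49), ([252.7, 151.7, 125.4, 116.4], 0.19)]
old_filter [([288.4, 172.5, 57.8, 60.6], 0.76), ([385.6, 82.5, 50.8, 57.5], 0.74), ([168.0, 349.6, 58.3, 55.4], 0.6)]
tray [([112.3, 195.5, 100.6, 133.6], 0.55), ([269.7, 303.8, 79.7, 9.6], 0.29)]
foam_sleeve [([135.5, 283.8, 45.9, 34.6], 0.78)]
```

```bash
python3 - <<'E'
import cv2,numpy as np
p=cv2.imread("pics/top0.png")
a=cv2.resize(p[140:280,240:390],None,fx=4,fy=4,interpolation=cv2.INTER_CUBIC)
cv2.imwrite("pics/crop1.png",a)
b=cv2.resize(p[190:340,100:250],None,fx=4,fy=4,interpolation=cv2.INTER_CUBIC)
cv2.imwrite("pics/crop2.png",b)
E
```

```text
(no output)
```

View pics/crop1.png

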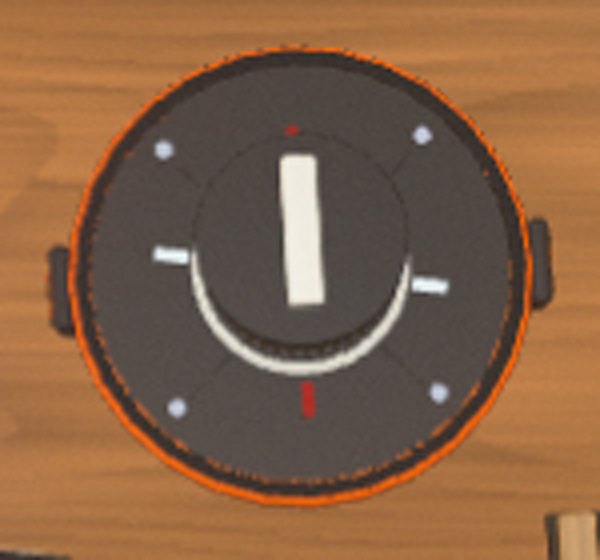

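View pics/crop2.png

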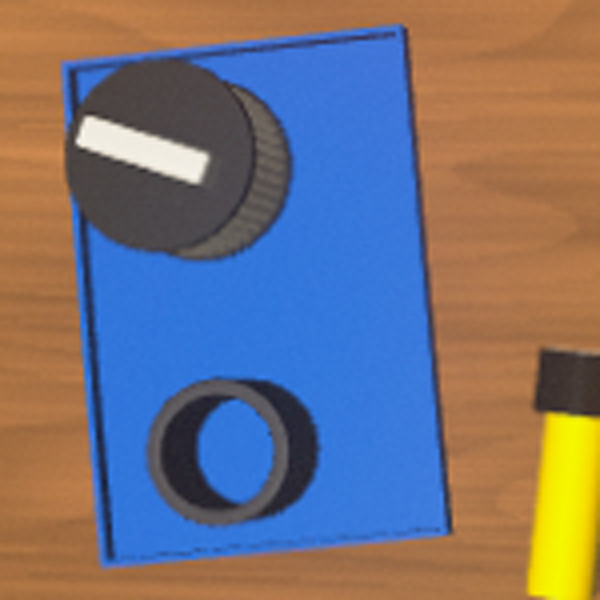

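The head centre is at about (0.601, 0.0067) in the top view, with the side view giving y about 5 mm lower. The head's yaw is 0.07 from both the marks and the bar. The new cartridge is at about (0.550, 0.378) with its bar yaw at 1.27. I take the new one to be the dark-capped cartridge on the blue tray at (137,229), since the side view shows whitish pleats. The old one is the brown cartridge in the head, and the turquoise ones are decoys. I'll refine these with the wrist camera.

```bash
cat >> h.py <<'E'
from scipy.spatial.transform import Rotation as Ro
def plan(pos,th,quiet=False):
    """target TCP pos, tool y at world angle th, pointing down"""
    o=get_obs(); R0=o['ee_rot']; y=np.array([np.cos(th),np.sin(th),0]); z=np.array([0,0,-1.]); x=np.cross(y,z)
    T=np.c_[x,y,z]; print("cm",np.round(R0.T@(np.array(pos)-o['tcp_pos'])*100,2),"rv",np.round(Ro.from_matrix(R0.T@T).as_rotvec(),3),"t",round(o['time'],2))
E
python3 - <<'E'
from h import *
plan((.601,.005,.37),-1.50)
P=np.load("pics/topP.npy")
m=(abs(P[...,2]-.1)<.006)&(P[...,1]<-.18)&(P[...,1]>-.55)&(P[...,0]<.65)&(P[...,0]>.3)
k,l,st,ce=cv2.connectedComponentsWithStats(m.astype(np.uint8),connectivity=8)
i=1+np.argmax(st[1:,4]);print(st[i]); v,u=np.nonzero(l==i)
print(rect(onplane("top",np.c_[u,v],.1)[:,:2]))
E
```

```text
cm [-54.52 -39.72 -11.97] rv [-0.     0.     2.645] t 0.45
[ 419  207  122  117 1708]
(array([ 0.48277725, -0.34542325]), array([227.9344635 , 250.46444702]), np.float32(-1.4690895))
```

```bash
python3 -m pendant '{"translation":[[0,0,-5],[-5,-3,-10],[-54.5,-39.7,-12],[-54.5,-39.7,-12],[-54.5,-39.7,-12],[-54.5,-39.7,-12],[-54.5,-39.7,-12],[-54.5,-39.7,-12],[-54.5,-39.7,-12],[-54.5,-39.7,-12]],"rotation":[[0,0,0],[0,0,0.15],[0,0,0.3],[0,0,0.45],[0,0,0.6],[0,0,0.75],[0,0,0.9],[0,0,1.05],[0,0,1.2],[0,0,1.35]]}' 0 60
python3 -c "
from h import *
plan((.601,.005,.37),-1.50); print(get_obs()['tcp_pos'],get_obs()['qpos'])"
```

```text
time: 1.45
tcp_pos: [0.4856, 0.2104, 0.3569]
ee_rot: [[0.209, 0.978, 0.001], [0.978, -0.209, 0.0], [0.001, 0.001, -1.0]]
force: [0.8, 1.2, 0.3]
gripper_width: 0.0852
cm [-17.66  15.59  -1.31] rv [ 0.000e+00 -1.000e-03  1.289e+00] t 1.45
[0.48561131 0.21035057 0.35687277] [ 3.07295078e-01 -1.91184988e-01  1.78088980e+00  3.23544467e-05
  1.55084477e+00  5.18324587e-01]
```

```bash
python3 -m pendant '{"translation":[[-4,3.5,-1],[-8,7,-1],[-12,10.5,-1],[-17,15,-1.3],[-17.2,15.2,-1.3],[-17.2,15.2,-1.3],[-17.2,15.2,-1.3],[-17.2,15.2,-1.3],[-17.2,15.2,-1.3],[-17.2,15.2,-1.3]],"rotation":[[0,0,0.15],[0,0,0.3],[0,0,0.45],[0,0,0.6],[0,0,0.75],[0,0,0.9],[0,0,1.05],[0,0,1.2],[0,0,1.26],[0,0,1.26]]}'
python3 - <<'E'
from h import *
plan((.601,.005,.37),-1.50); o=get_obs(); print(o['tcp_pos'],o['qpos'])
p,d=read_camera("wrist"); cv2.imwrite("pics/w1.png",p); P=cloud("wrist",d,o); np.save("pics/w1P.npy",P)
for t in ("vac_head","old_filter"): print(look_for(t,"wrist")[:2])
hsv=cv2.cvtColor(p,cv2.COLOR_BGR2HSV); pale=(hsv[...,1]<60)&(hsv[...,2]>150)
m=pale&(abs(P[...,2]-.229)<.012)
k,lab,st,ce=cv2.connectedComponentsWithStats(m.astype(np.uint8)); i=1+np.argmax(st[1:,4]); m=lab==i; v,u=np.nonzero(m)
print(st[i],np.nanmedian(P[m],0),rect(onplane("wrist",np.c_[u,v],.229,o)[:,:2]))
m=pale&(abs(P[...,2]-.09)<.015)
k,lab,st,ce=cv2.connectedComponentsWithStats(m.astype(np.uint8))
for i in range(1,k):
    if st[i,4]>15: print(st[i],onplane("wrist",ce[i:i+1],.09,o))
E
```

```text
time: 2.45
tcp_pos: [0.5989, 0.0128, 0.3694]
ee_rot: [[0.994, 0.106, 0.0], [0.106, -0.994, 0.0], [0.0, -0.0, -1.0]]
force: [0.7, -0.6, 0.6]
gripper_width: 0.0857
cm [ 0.13  0.8  -0.06] rv [-0.    -0.     0.035] t 2.45
[0.59886793 0.01283293 0.36939655] [-6.81886704e-02 -3.53572528e-02  1.61760951e+00  2.91592521e-05
  1.55926225e+00  1.39668762e+00]
[{'extent': [188.2, 60.9, 280.9, 245.1], 'confidence': 0.93}]
[{'extent': [503.8, 2.0, 135.8, 50.0], 'confidence': 0.9}, {'extent': [62.1, 469.5, 37.1, 9.8], 'confidence': 0.77}]
[ 315  176   31  108 2868] [0.60300568 0.00473657 0.23067127] (array([0.60063135, 0.004518  ]), array([71.44000244, 17.35869026]), np.float32(0.06946165))
[248 113  10  10  82] [[0.66486566 0.07917273 0.09      ]]
[400 119  10  10  79] [[ 0.67444599 -0.06027455  0.09      ]]
[245 176  19  10 131] [[0.60728387 0.07359885 0.09      ]]
[401 209   5   7  25] [[ 0.59226641 -0.07209293  0.09      ]]
[249 258   9   9  66] [[0.52537276 0.06930341 0.09      ]]
[387 262  10  10  65] [[ 0.53517004 -0.06993898  0.09      ]]
```

View pics/w1.png

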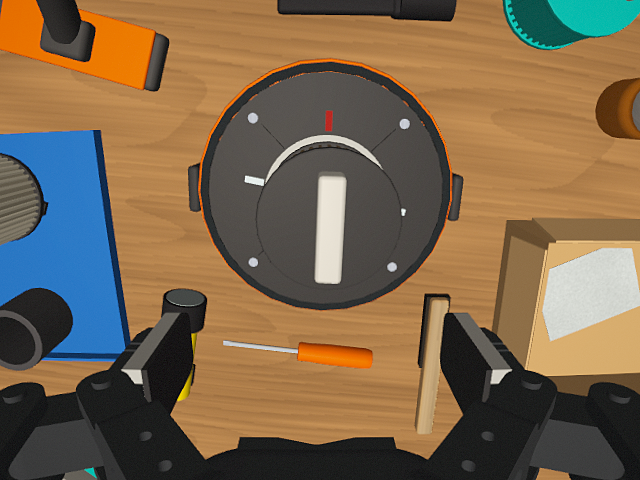

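The wrist picture shows the old cartridge's bar at (331,228) and the marks. The bar centre is (0.6006, 0.0045) and the mean of the screws is (0.600, 0.0046), with yaw 0.07, so everything agrees. I'll descend onto the bar.

```bash
python3 -c "
from h import *
plan((.600,.0045,.222),-1.50)"
```

```text
cm [ 0.02  0.85 14.75] rv [-0.    -0.     0.036] t 2.6
```

```bash
python3 -m pendant '{"translation":[[0,0.8,3],[0,0.8,6],[0,0.8,9],[0,0.8,9],[0,0.8,9]],"rotation":[[0,0,0.036],[0,0,0.036],[0,0,0.036],[0,0,0.036],[0,0,0.036]]}'
python3 -c "
from h import *
plan((.600,.0045,.222),-1.50)"
```

```text
time: 3.1
tcp_pos: [0.5996, 0.005, 0.2795]
ee_rot: [[0.998, 0.07, -0.001], [0.07, -0.998, 0.0], [-0.001, -0.0, -1.0]]
force: [-0.1, 0.2, 0.8]
gripper_width: 0.0856
cm [0.04 0.06 5.75] rv [-0.     0.001 -0.   ] t 3.1
```

```bash
python3 -m pendant '{"translation":[[0,0.05,3],[0,0.05,5],[0,0.05,5.7],[0,0.05,5.7],[0,0.05,5.7]],"rotation":[[0,0,0],[0,0,0],[0,0,0],[0,0,0],[0,0,0]]}'
python3 -m pendant '{"translation":[[0,0,0],[0,0,0],[0,0,0],[0,0,0],[0,0,0],[0,0,0],[0,0,0],[0,0,0]],"rotation":[[0,0,0],[0,0,0],[0,0,0],[0,0,0],[0,0,0],[0,0,0],[0,0,0],[0,0,0]]}' 1 70
```

```text
time: 3.6
tcp_pos: [0.6009, 0.0044, 0.2248]
ee_rot: [[0.998, 0.07, 0.003], [0.07, -0.998, -0.0], [0.003, 0.001, -1.0]]
force: [-0.5, -0.4, 0.1]
gripper_width: 0.0852
time: 4.4
tcp_pos: [0.5998, 0.0043, 0.2227]
ee_rot: [[0.998, 0.07, 0.0], [0.07, -0.998, -0.0], [0.0, 0.0, -1.0]]
force: [-1.4, -0.2, 2.2]
gripper_width: 0.017
```

```bash
python3 -m pendant '{"translation":[[0,0,0.2],[0,0,0.4],[0,0,0.48],[0,0,0.48],[0,0,0.48]],"rotation":[[0,0,0],[0,0,0],[0,0,0],[0,0,0],[0,0,0]]}'
```

```text
time: 4.9
tcp_pos: [0.6001, 0.0044, 0.2192]
ee_rot: [[0.998, 0.07, 0.001], [0.07, -0.998, -0.0], [0.001, 0.0, -1.0]]
force: [-2.5, -0.6, 7.6]
gripper_width: 0.0169
```

```bash
python3 -m pendant '{"translation":[[0,0,0.1],[0,0,0.15],[0,0,0.15],[0,0,0.15]],"rotation":[[0,0,0],[0,0,0],[0,0,0],[0,0,0]]}'
```

```text
time: 5.3
tcp_pos: [0.6002, 0.0044, 0.2182]
ee_rot: [[0.998, 0.07, 0.001], [0.07, -0.998, -0.0], [0.001, 0.0, -1.0]]
force: [-3.4, -0.2, 9.3]
gripper_width: 0.0166
```

```bash
python3 -m pendant '{"translation":[[0,0,0],[0,0,0],[0,0,0],[0,0,0],[0,0,0]],"rotation":[[0,0,-0.08],[0,0,-0.18],[0,0,-0.3],[0,0,-0.3],[0,0,-0.3]]}'; python3 -c "
from h import *
o=get_obs();print(o['moment'],o['tcp_pos']);plan((.600,.0045,.218),-.1)"
```

```text
time: 5.8
tcp_pos: [0.6011, 0.0045, 0.2187]
ee_rot: [[0.932, 0.362, 0.004], [0.362, -0.932, -0.0], [0.004, 0.002, -1.0]]
force: [-0.5, -1.1, 9.2]
gripper_width: 0.0166
[0.01276798 0.22800153 0.14948083] [0.60111098 0.00445183 0.21868065]
cm [-0.1  -0.04  0.07] rv [ 0.004 -0.003 -1.101] t 5.8
```

```bash
python3 -m pendant '{"translation":[[0,0,0.05],[0,0,0.05],[0,0,0.05],[0,0,0.05],[0,0,0.05],[0,0,0.05],[0,0,0.05],[0,0,0.05],[0,0,0.05],[0,0,0.05]],"rotation":[[0,0,-0.14],[0,0,-0.28],[0,0,-0.42],[0,0,-0.56],[0,0,-0.7],[0,0,-0.84],[0,0,-0.98],[0,0,-1.08],[0,0,-1.1],[0,0,-1.1]]}'; python3 -c "
from h import *
o=get_obs();print(o['moment'],o['tcp_pos']);plan((.600,.0045,.218),-.1)
p,d=read_camera('wrist'); cv2.imwrite('pics/w2.png',p)"
```

```text
time: 6.8
tcp_pos: [0.6013, 0.0046, 0.2184]
ee_rot: [[0.101, 0.995, 0.005], [0.995, -0.101, 0.0], [0.001, 0.005, -1.0]]
force: [0.2, -0.0, 9.0]
gripper_width: 0.0168
[ 0.10343479  0.22851054 -0.01622024] [0.60129115 0.0046369  0.21839733]
cm [-0.03 -0.13  0.04] rv [ 0.005 -0.001 -0.001] t 6.8
```

View pics/w2.png

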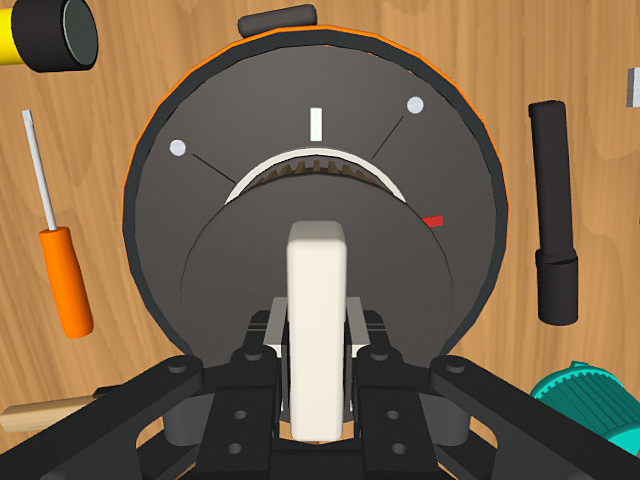

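The bar turned with the gripper and now points at the white slot mark at (316,125). I'll lift straight up.

```bash
python3 -m pendant '{"translation":[[0,0,-0.3],[0,0,-0.7],[0,0,-1.0],[0,0,-1.0],[0,0,-1.5],[0,0,-2.2],[0,0,-3]],"rotation":[[0,0,0],[0,0,0],[0,0,0],[0,0,0],[0,0,0],[0,0,0],[0,0,0]]}'; python3 -m pendant '{"translation":[[0,0,-1.5],[0,0,-3],[0,0,-4],[0,0,-4]],"rotation":[[0,0,0],[0,0,0],[0,0,0],[0,0,0]]}';python3 -c "
from h import *
plan((.483,-.347,.29),-.1-.63)
plan((.483,-.347,.29),-.1)"
```

```text
time: 7.55
tcp_pos: [0.5991, 0.0045, 0.2451]
ee_rot: [[0.101, 0.995, -0.002], [0.995, -0.101, 0.0], [0.0, -0.002, -1.0]]
force: [-0.3, 0.2, -2.5]
gripper_width: 0.0167
time: 7.95
tcp_pos: [0.6009, 0.0044, 0.289]
ee_rot: [[0.101, 0.995, 0.005], [0.995, -0.101, -0.0], [0.0, 0.005, -1.0]]
force: [1.3, 0.3, -2.0]
gripper_width: 0.0168
cm [-36.15  -8.19  -0.15] rv [ 0.005 -0.002  0.629] t 7.95
cm [-36.15  -8.19  -0.15] rv [ 0.005 -0.    -0.001] t 7.95
```

```bash
python3 -m pendant '{"translation":[[-2,-0.4,0],[-6,-1.4,0],[-10,-2.3,0],[-14,-3.2,0],[-18,-4.1,0],[-22,-5,0],[-26,-5.9,0],[-30,-6.8,0],[-34,-7.7,0],[-36.1,-8.2,0]],"rotation":[[0,0,0],[0,0,0],[0,0,0],[0,0,0],[0,0,0],[0,0,0],[0,0,0],[0,0,0],[0,0,0],[0,0,0]]}'; python3 -m pendant '{"translation":[[0,0,0],[0,0,0],[0,0,3],[0,0,6],[0,0,9],[0,0,11],[0,0,12],[0,0,12],[0,0,12]],"rotation":[[0,0,0],[0,0,0],[0,0,0],[0,0,0],[0,0,0],[0,0,0],[0,0,0],[0,0,0],[0,0,0]]}';python3 -c "
from h import *
plan((.483,-.347,.13),-.1)
p,d=read_camera('side'); cv2.imwrite('pics/s3.png',p)"
```

```text
time: 8.95
tcp_pos: [0.4803, -0.349, 0.2851]
ee_rot: [[0.103, 0.995, -0.001], [0.995, -0.103, -0.0], [-0.0, -0.001, -1.0]]
force: [0.5, 0.3, -2.9]
gripper_width: 0.0167
time: 9.85
tcp_pos: [0.4826, -0.3463, 0.1668]
ee_rot: [[0.1, 0.995, 0.001], [0.995, -0.1, -0.001], [-0.001, 0.001, -1.0]]
force: [-0.1, -0.4, -2.0]
gripper_width: 0.017
cm [-0.06  0.04  3.68] rv [ 0.001  0.001 -0.   ] t 9.85
```

View pics/s3.png

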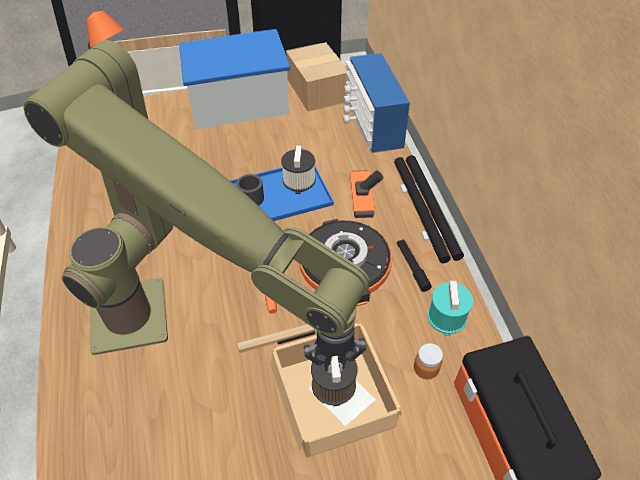

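```bash
python3 -m pendant '{"translation":[[0,0,1.2],[0,0,2.4],[0,0,3],[0,0,3.3],[0,0,3.5],[0,0,3.6],[0,0,3.65],[0,0,3.65]],"rotation":[[0,0,0],[0,0,0],[0,0,0],[0,0,0],[0,0,0],[0,0,0],[0,0,0],[0,0,0]]}'
```

```text
time: 10.7
tcp_pos: [0.4817, -0.3465, 0.1309]
ee_rot: [[0.101, 0.995, -0.001], [0.995, -0.101, 0.0], [0.0, -0.001, -1.0]]
force: [-5.1, 4.2, 6.1]
gripper_width: 0.0167
```

Floor contact came at the expected height (0.131). I'll release and back off.

```bash
python3 -m pendant '{"translation":[[0,0,0],[0,0,0],[0,0,0],[0,0,0]],"rotation":[[0,0,0],[0,0,0],[0,0,0],[0,0,0]]}' 0.5; python3 -m pendant '{"translation":[[0,0,-0.5],[0,0,-3],[0,0,-6],[0,0,-10],[0,0,-14],[0,0,-18]],"rotation":[[0,0,0],[0,0,0],[0,0,0],[0,0,0],[0,0,0],[0,0,0]]}' 0.3; python3 - <<'E'
from h import *
o=get_obs(); print(o['gripper_width'])
p,d=read_camera('wrist'); cv2.imwrite('pics/w4.png',p)
plan((.55,.375,.30),-.296)
E
```

```text
time: 11.1
tcp_pos: [0.4819, -0.3466, 0.1291]
ee_rot: [[0.101, 0.995, 0.0], [0.995, -0.101, -0.0], [-0.0, 0.0, -1.0]]
force: [0.1, -0.2, -0.0]
gripper_width: 0.0425
time: 11.7
tcp_pos: [0.4816, -0.3463, 0.311]
ee_rot: [[0.101, 0.995, 0.0], [0.995, -0.101, -0.0], [-0.0, 0.0, -1.0]]
force: [-0.1, -0.4, -0.5]
gripper_width: 0.0601
0.06012421532664258
cm [72.63 -0.72  1.44] rv [0.012 0.007 0.195] t 11.75
```

View pics/w4.png

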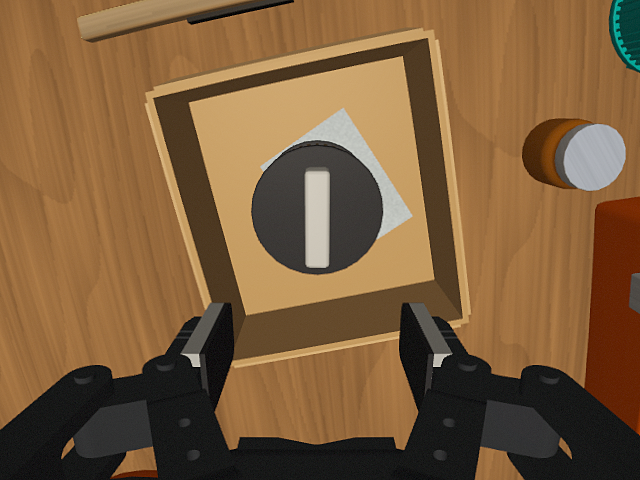

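The old cartridge stands upright on the carton floor, with its bar at (317,217). Next is the new one.

```bash
python3 -m pendant '{"translation":[[5,0,0],[10,0,0],[15,0,0],[20,0,0],[25,0,0],[30,0,0],[35,0,0],[40,0,0],[45,0,0],[50,0,0]],"rotation":[[0,0,0.02],[0,0,0.04],[0,0,0.06],[0,0,0.08],[0,0,0.1],[0,0,0.12],[0,0,0.14],[0,0,0.16],[0,0,0.18],[0,0,0.195]]}' 0; python3 -c "
from h import *
plan((.55,.375,.31),-.296)"
```

```text
time: 12.75
tcp_pos: [0.532, 0.1531, 0.3095]
ee_rot: [[0.292, 0.956, 0.001], [0.956, -0.292, 0.0], [0.0, 0.001, -1.0]]
force: [0.9, -0.1, 0.7]
gripper_width: 0.0857
cm [21.75 -4.77 -0.05] rv [ 0.001 -0.    -0.001] t 12.75
```

```bash
python3 -m pendant '{"translation":[[5,-1.1,0],[10,-2.2,0],[15,-3.3,0],[19,-4.4,0],[21.5,-4.7,0],[21.5,-4.7,0],[21.5,-4.7,0]],"rotation":[[0,0,0],[0,0,0],[0,0,0],[0,0,0],[0,0,0],[0,0,0],[0,0,0]]}' 0; python3 - <<'E'
from h import *
o=get_obs(); print(o['tcp_pos'])
p,d=read_camera("wrist"); cv2.imwrite("pics/w5.png",p); P=cloud("wrist",d,o)
hsv=cv2.cvtColor(p,cv2.COLOR_BGR2HSV); pale=(hsv[...,1]<60)&(hsv[...,2]>150)
m=pale&(abs(P[...,2]-.136)<.012)
k,lab,st,ce=cv2.connectedComponentsWithStats(m.astype(np.uint8)); i=1+np.argmax(st[1:,4]); m=lab==i; v,u=np.nonzero(m)
c,s,a=rect(onplane("wrist",np.c_[u,v],.136,o)[:,:2])
print(st[i],np.nanmedian(P[m],0),c,s,a)
print(look_for("new_filter","wrist")[:2])
plan((c[0],c[1],.1295),a-np.pi/2)
E
```

```text
time: 13.45
tcp_pos: [0.5498, 0.3706, 0.3087]
ee_rot: [[0.291, 0.957, -0.0], [0.957, -0.291, -0.001], [-0.001, -0.0, -1.0]]
force: [0.1, -0.1, 0.7]
gripper_width: 0.0856
[0.54977042 0.37058023 0.30874933]
[ 303  164   25   98 2379] [0.55050049 0.37855068 0.13759636] [0.54989587 0.37651514] [70.84931183 17.14097977] 1.2819864
[{'extent': [247.3, 134.1, 135.1, 136.8], 'confidence': 0.62}]
cm [ 0.68 -0.22 17.96] rv [ 0.     0.    -0.008] t 13.55
```

View pics/w5.png

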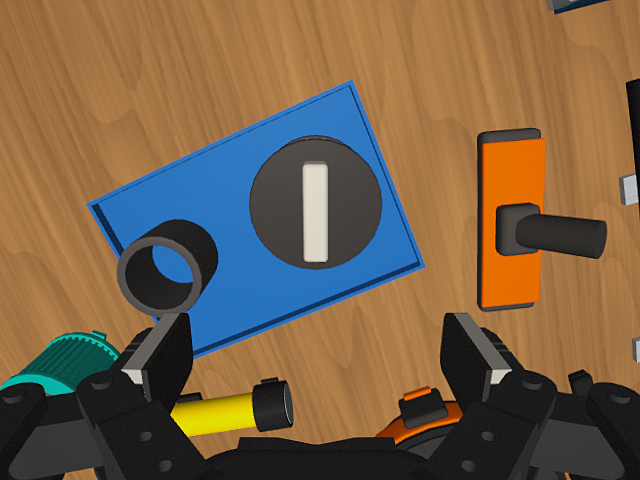

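The dark-capped cartridge with bar at (315,213) stands alone on the blue tray, and its measured position agrees with the top view. I'll confirm the pleat colour in an enlarged crop of the side picture while descending partway.

```bash
python3 -c "
import cv2
p=cv2.imread('pics/side0.png'); cv2.imwrite('pics/crop3.png',cv2.resize(p[130:240,220:340],None,fx=4,fy=4,interpolation=cv2.INTER_CUBIC))"
python3 -m pendant '{"translation":[[0.3,-0.1,3],[0.6,-0.2,6],[0.65,-0.2,9],[0.65,-0.2,12],[0.65,-0.2,12],[0.65,-0.2,12]],"rotation":[[0,0,-0.008],[0,0,-0.008],[0,0,-0.008],[0,0,-0.008],[0,0,-0.008],[0,0,-0.008]]}' 0; python3 -c "
from h import *
plan((.5499,.3765,.1297),1.282-np.pi/2)"
```

```text
time: 14.15
tcp_pos: [0.5501, 0.3761, 0.1894]
ee_rot: [[0.285, 0.958, -0.0], [0.958, -0.285, -0.0], [-0.0, -0.0, -1.0]]
force: [-0.2, 1.0, 0.8]
gripper_width: 0.0852
cm [ 0.03 -0.03  5.97] rv [-0.     0.    -0.001] t 14.15
```

View pics/crop3.png

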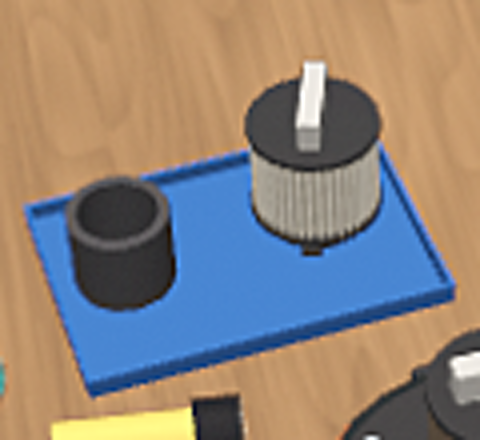

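The pleats are white, so this is the new cartridge. Now I'll grasp it.

```bash
python3 -m pendant '{"translation":[[0,0,2],[0,0,4],[0,0,5.3],[0,0,5.8],[0,0,5.9],[0,0,5.9]],"rotation":[[0,0,0],[0,0,0],[0,0,0],[0,0,0],[0,0,0],[0,0,0]]}' 0;  python3 -m pendant '{"translation":[[0,0,0],[0,0,0],[0,0,0],[0,0,0],[0,0,0],[0,0,0],[0,0,0],[0,0,0]],"rotation":[[0,0,0],[0,0,0],[0,0,0],[0,0,0],[0,0,0],[0,0,0],[0,0,0],[0,0,0]]}' 1 70
python3 -m pendant '{"translation":[[0,0,-1],[0,0,-4],[0,0,-8],[0,0,-12],[0,0,-16],[0,0,-16]],"rotation":[[0,0,0],[0,0,0],[0,0,0],[0,0,0],[0,0,0],[0,0,0]]}'; python3 -c "
from h import *
plan((.600,.0045,.29),-.1)"
```

```text
time: 14.75
tcp_pos: [0.5506, 0.3775, 0.1314]
ee_rot: [[0.284, 0.959, 0.002], [0.959, -0.284, 0.001], [0.001, 0.001, -1.0]]
force: [-0.4, -0.2, -0.5]
gripper_width: 0.0855
time: 15.55
tcp_pos: [0.5502, 0.3772, 0.1304]
ee_rot: [[0.284, 0.959, 0.001], [0.959, -0.284, 0.0], [0.0, 0.001, -1.0]]
force: [0.7, 0.5, 1.6]
gripper_width: 0.0167
time: 16.15
tcp_pos: [0.552, 0.3786, 0.2988]
ee_rot: [[0.284, 0.959, 0.011], [0.959, -0.284, 0.007], [0.009, 0.009, -1.0]]
force: [1.1, -0.7, -0.9]
gripper_width: 0.0165
cm [-34.52  15.22   0.69] rv [ 0.009 -0.009 -0.188] t 16.15
```

```bash
python3 -m pendant '{"translation":[[-2,1,0],[-6,2.6,0],[-10,4.4,0],[-14,6.2,0],[-18,8,0],[-22,9.7,0],[-26,11.5,0],[-30,13.2,0],[-33,14.6,0],[-34.2,15.1,0]],"rotation":[[0,0,0],[0,0,-0.02],[0,0,-0.04],[0,0,-0.06],[0,0,-0.08],[0,0,-0.1],[0,0,-0.12],[0,0,-0.15],[0,0,-0.17],[0,0,-0.187]]}'
python3 -m pendant '{"translation":[[0,0,0],[0,0,0],[0,0,0],[0,0,0]],"rotation":[[0,0,0],[0,0,0],[0,0,0],[0,0,0]]}'; python3 - <<'E'
from h import *
o=get_obs(); print(o['tcp_pos'],o['force'])
p,d=read_camera("wrist"); cv2.imwrite("pics/w6.png",p)
plan((.600,.0045,.29),-.1)
hsv=cv2.cvtColor(p,cv2.COLOR_BGR2HSV); pale=(hsv[...,1]<60)&(hsv[...,2]>150)
P=cloud("wrist",d,o)
m=pale&(abs(P[...,2]-.09)<.015)
k,lab,st,ce=cv2.connectedComponentsWithStats(m.astype(np.uint8))
for i in range(1,k):
    if st[i,4]>15: print(st[i],onplane("wrist",ce[i:i+1],.09,o))
zb=o['tcp_pos'][2]+.0056
m=pale&(abs(P[...,2]-zb)<.015)
k,lab,st,ce=cv2.connectedComponentsWithStats(m.astype(np.uint8)); i=1+np.argmax(st[1:,4]); m=lab==i; v,u=np.nonzero(m)
print(st[i],rect(onplane("wrist",np.c_[u,v],zb,o)[:,:2]))
E
```

```text
time: 17.15
tcp_pos: [0.5969, 0.0034, 0.2883]
ee_rot: [[0.103, 0.995, -0.003], [0.995, -0.103, -0.0], [-0.001, -0.003, -1.0]]
force: [-0.8, 0.7, -2.8]
gripper_width: 0.0164
time: 17.55
tcp_pos: [0.5973, 0.0076, 0.2898]
ee_rot: [[0.099, 0.995, -0.0], [0.995, -0.099, 0.0], [0.0, -0.001, -1.0]]
force: [0.5, -0.3, -2.6]
gripper_width: 0.0166
[0.59733604 0.00755335 0.28980514] [ 0.51448081 -0.25699963 -2.58630594]
cm [-0.27  0.29 -0.  ] rv [-0. -0.  0.] t 17.6
[394 105  13  14 131] [[0.66556604 0.0785273  0.09      ]]
[318 114  10  26 246] [[0.60789542 0.07303249 0.09      ]]
[209 138  12  13 124] [[0.525842   0.06873383 0.09      ]]
[  287   246    59   198 10582] (array([0.59662964, 0.00713707]), array([70.99390411, 17.32857513]), np.float32(1.4705291))
```

View pics/w6.png

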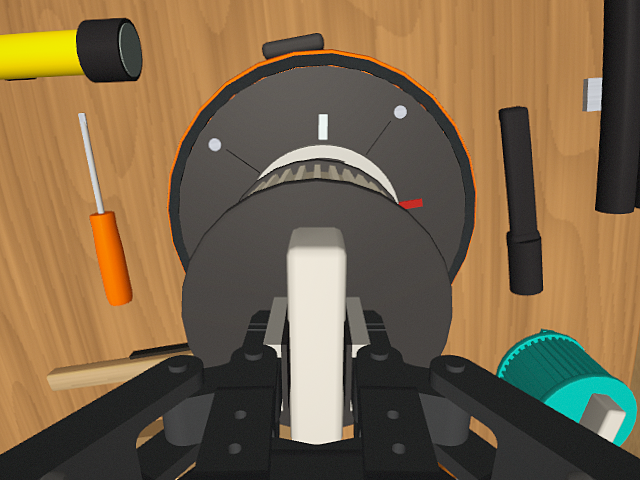

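```bash
python3 -m pendant '{"translation":[[-0.15,0.2,0],[-0.3,0.34,0],[-0.3,0.34,2],[-0.3,0.34,4],[-0.3,0.34,4.8],[-0.3,0.34,4.8],[-0.3,0.34,4.8],[-0.3,0.34,4.8]],"rotation":[[0,0,0],[0,0,0],[0,0,0],[0,0,0],[0,0,0],[0,0,0],[0,0,0],[0,0,0]]}'; python3 -c "
from h import *
plan((.6008,.0045,.2254),-.1)"
```

```text
time: 18.4
tcp_pos: [0.6014, 0.003, 0.2437]
ee_rot: [[0.101, 0.995, 0.002], [0.995, -0.101, -0.0], [0.0, 0.002, -1.0]]
force: [0.6, 0.3, -2.9]
gripper_width: 0.017
cm [ 0.15 -0.08  1.83] rv [ 0.002 -0.    -0.001] t 18.4
```

```bash
python3 -m pendant '{"translation":[[0.1,-0.03,0],[0.1,-0.03,0],[0.1,-0.03,0],[0.1,-0.03,0]],"rotation":[[0,0,0],[0,0,0],[0,0,0],[0,0,0]]}'; python3 -c "
from h import *
plan((.6008,.0045,.2254),-.1)"
```

```text
time: 18.8
tcp_pos: [0.6005, 0.0041, 0.2423]
ee_rot: [[0.101, 0.995, 0.0], [0.995, -0.101, -0.0], [0.0, 0.0, -1.0]]
force: [0.2, -0.9, -2.6]
gripper_width: 0.0168
cm [0.04 0.03 1.69] rv [ 0.    -0.    -0.001] t 18.8
```

```bash
python3 -m pendant '{"translation":[[0.04,0.03,0.4],[0.04,0.03,0.8],[0.04,0.03,1.1],[0.04,0.03,1.3],[0.04,0.03,1.5],[0.04,0.03,1.6],[0.04,0.03,1.6]],"rotation":[[0,0,0],[0,0,0],[0,0,0],[0,0,0],[0,0,0],[0,0,0],[0,0,0]]}'
```

```text
time: 19.5
tcp_pos: [0.6007, 0.0044, 0.2259]
ee_rot: [[0.101, 0.995, -0.0], [0.995, -0.101, 0.0], [0.0, -0.0, -1.0]]
force: [-0.1, -0.2, -2.8]
gripper_width: 0.0167
```

The lugs went into the slots with no contact force. Now I'll press against the seal.

```bash
python3 -m pendant '{"translation":[[0,0,0.2],[0,0,0.4],[0,0,0.6],[0,0,0.75],[0,0,0.85],[0,0,0.85],[0,0,0.85]],"rotation":[[0,0,0],[0,0,0],[0,0,0],[0,0,0],[0,0,0],[0,0,0],[0,0,0]]}'
```

```text
time: 20.2
tcp_pos: [0.6014, 0.0044, 0.22]
ee_rot: [[0.101, 0.995, 0.002], [0.995, -0.101, -0.0], [-0.0, 0.002, -1.0]]
force: [-2.3, -0.3, 7.9]
gripper_width: 0.017
```

```bash
python3 -m pendant '{"translation":[[0,0,0.1],[0,0,0.15],[0,0,0.15],[0,0,0.15]],"rotation":[[0,0,0],[0,0,0],[0,0,0],[0,0,0]]}'
python3 -m pendant '{"translation":[[0,0,0],[0,0,0],[0,0,0],[0,0,0],[0,0,0]],"rotation":[[0,0,0.08],[0,0,0.18],[0,0,0.3],[0,0,0.3],[0,0,0.3]]}'; python3 -c "
from h import *
o=get_obs();print(o['moment']);plan((.6008,.0045,.2188),-1.5)"
```

```text
time: 20.6
tcp_pos: [0.6014, 0.0044, 0.2189]
ee_rot: [[0.101, 0.995, 0.002], [0.995, -0.101, -0.0], [-0.0, 0.002, -1.0]]
force: [-3.0, 0.4, 9.6]
gripper_width: 0.0166
time: 21.1
tcp_pos: [0.6022, 0.0041, 0.2193]
ee_rot: [[0.391, 0.921, 0.005], [0.921, -0.391, -0.001], [0.001, 0.005, -1.0]]
force: [-0.7, -0.7, 8.0]
gripper_width: 0.0168
[-0.07920859  0.48962769 -0.06942907]
cm [-0.02 -0.15  0.05] rv [ 0.004 -0.004  1.099] t 21.1
```

```bash
python3 -m pendant '{"translation":[[0,0,0.05],[0,0,0.05],[0,0,0.05],[0,0,0.05],[0,0,0.05],[0,0,0.05],[0,0,0.05],[0,0,0.05],[0,0,0.05],[0,0,0.05]],"rotation":[[0,0,0.14],[0,0,0.28],[0,0,0.42],[0,0,0.56],[0,0,0.7],[0,0,0.84],[0,0,0.98],[0,0,1.08],[0,0,1.1],[0,0,1.1]]}'; python3 -c "
from h import *
o=get_obs();print(o['moment']);plan((.6008,.0045,.2188),-1.5)"
```

```text
time: 22.1
tcp_pos: [0.6024, 0.0043, 0.219]
ee_rot: [[0.998, 0.07, 0.006], [0.07, -0.998, -0.001], [0.005, 0.001, -1.0]]
force: [-1.5, 0.8, 8.9]
gripper_width: 0.0171
[0.08842996 0.33598607 0.23228606]
cm [-0.16 -0.04  0.02] rv [ 0.001 -0.005 -0.001] t 22.1
```

```bash
python3 -m pendant '{"translation":[[0,0,0],[0,0,0],[0,0,0]],"rotation":[[0,0,0.03],[0,0,0.04],[0,0,0.04]]}'; python3 -c "
from h import *
o=get_obs();print(o['moment'])"
python3 -m pendant '{"translation":[[-0.05,0,-0.2],[-0.05,0,-0.4],[-0.05,0,-0.55],[-0.05,0,-0.65],[-0.05,0,-0.65],[-0.05,0,-0.65]],"rotation":[[0,0,0.03],[0,0,0.01],[0,0,0.01],[0,0,0.01],[0,0,0.01],[0,0,0.01]]}'; python3 -c "
from h import *
o=get_obs();print(o['moment']);plan((.6008,.0045,.2234),-1.5)
p,d=read_camera('wrist'); cv2.imwrite('pics/w7.png',p)"
```

```text
time: 22.4
tcp_pos: [0.6025, 0.0046, 0.219]
ee_rot: [[0.999, 0.033, 0.006], [0.033, -0.999, -0.001], [0.006, 0.001, -1.0]]
force: [-0.8, 0.1, 9.0]
gripper_width: 0.0164
[0.26071725 0.23132454 1.13161352]
time: 23.0
tcp_pos: [0.6011, 0.0047, 0.2198]
ee_rot: [[1.0, 0.023, 0.002], [0.023, -1.0, 0.0], [0.002, -0.0, -1.0]]
force: [6.2, -0.1, -7.2]
gripper_width: 0.0169
[ 0.16217873 -1.61704879  1.47063431]
cm [-0.02  0.02 -0.36] rv [ 0.    -0.002 -0.048] t 23.0
```

View pics/w7.png

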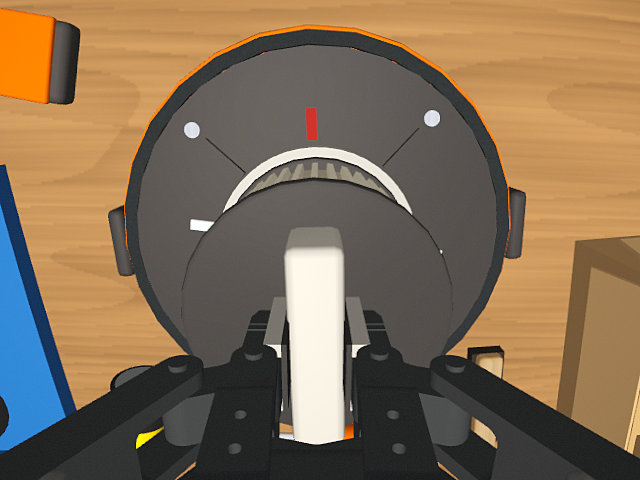

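The stop was reached, with a moment of about 1.1 to 1.5 N m. I pressed past it by about 0.05, so friction at the stop is holding the lugs down. I'll relieve the torque first.

```bash
python3 -m pendant '{"translation":[[0,0,0.2],[0,0,0.2],[0,0,0.1],[0,0,0.1],[0,0,0.1]],"rotation":[[0,0,0],[0,0,-0.02],[0,0,-0.04],[0,0,-0.048],[0,0,-0.048]]}'; python3 -c "
from h import *
o=get_obs();print(o['moment']);plan((.6008,.0045,.2234),-1.5)"
```

```text
time: 23.55
tcp_pos: [0.6012, 0.0045, 0.2224]
ee_rot: [[0.998, 0.066, 0.003], [0.066, -0.998, 0.001], [0.003, -0.0, -1.0]]
force: [4.4, 0.9, 2.8]
gripper_width: 0.0167
[ 0.42648354 -0.98034602  0.06953743]
cm [-0.04  0.   -0.1 ] rv [-0.    -0.003 -0.004] t 23.55
```

```bash
python3 -m pendant '{"translation":[[0,0,-0.05],[0,0,-0.08],[0,0,-0.08],[0,0,-0.08]],"rotation":[[0,0,0],[0,0,0],[0,0,0],[0,0,0]]}'; python3 -c "
from h import *
o=get_obs();print(o['moment']);plan((.6008,.0045,.2234),-1.5)"
```

```text
time: 23.95
tcp_pos: [0.6009, 0.0045, 0.2227]
ee_rot: [[0.998, 0.067, 0.002], [0.067, -0.998, 0.0], [0.002, -0.0, -1.0]]
force: [5.6, 2.0, 3.9]
gripper_width: 0.0165
[ 0.46358676 -1.17594164  0.00918855]
cm [-0.01 -0.   -0.07] rv [-0.    -0.002 -0.003] t 23.95
```

```bash
python3 -m pendant '{"translation":[[0,0,0],[0,0,0],[0,0,0],[0,0,0]],"rotation":[[0,0,0],[0,0,0],[0,0,0],[0,0,0]]}' 0.5; python3 -m pendant '{"translation":[[0,0,-0.5],[0,0,-3],[0,0,-6],[0,0,-10],[0,0,-14],[0,0,-15],[0,0,-15]],"rotation":[[0,0,0],[0,0,0],[0,0,0],[0,0,0],[0,0,0],[0,0,0],[0,0,0]]}' 0.3; python3 - <<'E'
from h import *
o=get_obs(); print(o['tcp_pos'])
p,d=read_camera("wrist"); cv2.imwrite("pics/w8.png",p)
hsv=cv2.cvtColor(p,cv2.COLOR_BGR2HSV); pale=(hsv[...,1]<60)&(hsv[...,2]>150)
P=cloud("wrist",d,o)
m=pale&(abs(P[...,2]-.09)<.015)
k,lab,st,ce=cv2.connectedComponentsWithStats(m.astype(np.uint8))
for i in range(1,k):
    if st[i,4]>15: print(st[i],onplane("wrist",ce[i:i+1],.09,o), np.nanmedian(P[lab==i][:,2]))
m=pale&(abs(P[...,2]-.229)<.015)
k,lab,st,ce=cv2.connectedComponentsWithStats(m.astype(np.uint8)); i=1+np.argmax(st[1:,4]); m=lab==i; v,u=np.nonzero(m)
print(st[i],np.nanmedian(P[m],0),rect(onplane("wrist",np.c_[u,v],.229,o)[:,:2]))
E
```

```text
time: 24.35
tcp_pos: [0.5994, 0.0043, 0.2208]
ee_rot: [[0.998, 0.068, -0.003], [0.068, -0.998, -0.0], [-0.003, -0.0, -1.0]]
force: [-0.1, -0.3, 0.5]
gripper_width: 0.0425
time: 25.05
tcp_pos: [0.601, 0.0043, 0.375]
ee_rot: [[0.998, 0.068, 0.005], [0.068, -0.998, -0.001], [0.005, 0.001, -1.0]]
force: [-0.3, 0.1, -0.5]
gripper_width: 0.0595
[0.60097754 0.00433601 0.37499856]
[628  76  12  47 384] [[ 0.71846187 -0.29606403  0.09      ]] 0.07627741850448147
[236 119  11  10  78] [[0.66479851 0.07918033 0.09      ]] 0.09355020817031776
[386 118  10  11  81] [[ 0.67447396 -0.06015173  0.09      ]] 0.09308838760015781
[236 181  19   9 116] [[0.60739605 0.0743357  0.09      ]] 0.09334337787722377
[387 206   9   8  60] [[ 0.59228404 -0.06971157  0.09      ]] 0.0930280677749421
[244 261   9   9  63] [[0.52545182 0.06930344 0.09      ]] 0.09337147888980163
[380 261  10   9  67] [[ 0.53512023 -0.0699974   0.09      ]] 0.09316770817793774
[ 303  178   27  106 2779] [0.60271679 0.00454024 0.23070603] (array([0.60042212, 0.00457856]), array([71.4352417 , 17.32582283]), np.float32(0.07522434))
```

View pics/w8.png

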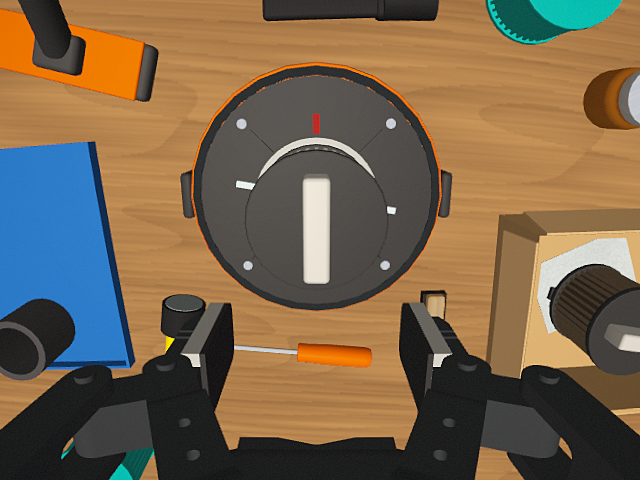

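The new cartridge now sits exactly as the old one did when locked. Its bar top is at 0.2307 against 0.2307, its centre at (0.6004, 0.0046), and its yaw is 0.075 against the head's 0.07. The old one stands in the carton at (600,310). I'll hand in.

```bash
python3 -m pendant '{"translation":[[0,0,0],[0,0,0],[0,0,0]],"rotation":[[0,0,0],[0,0,0],[0,0,0]]}'; python3 -c "
from h import *
print(job_done())"
```

```text
time: 25.4
tcp_pos: [0.5998, 0.0045, 0.3698]
ee_rot: [[0.998, 0.068, -0.003], [0.068, -0.998, 0.0], [-0.003, -0.0, -1.0]]
force: [0.1, 0.0, -0.3]
gripper_width: 0.0597
the job is handed in; nothing more can be done
None
```

The filter change is done and handed in at 25.4 s. The old cartridge was pressed, turned anticlockwise, lifted off and stood upright in the carton. The new white one from the tray went into the slots, was pressed and turned clockwise to the stop, then released.

**New cartridge:** the last wrist picture shows its bar top at the same height as the old one when it was locked (0.2307 m). It is centred within 1 mm of the head's axis, and its yaw is 0.075 against the head's 0.07.

**Old cartridge:** it stands on the carton floor in the wrist pictures; I judged it upright by eye and did not measure its tilt.

**Disagreements and snags:**
- **Side camera:** it read y about 4 to 5 mm lower than the top camera at the start. I used the wrist camera, which was within about 2 mm of the top camera and fitted the contact heights.
- **Turning past the stop:** I turned the gripper about 0.05 rad beyond the stop, so the new cartridge did not rise at first. Easing the torque let it lift into the notches.
- **Bystanders:** I touched none of them as far as the pictures show, but I did not re-measure their positions.

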